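# Feel for a clear well and seat the cartridge

### The job

Take the amber cartridge from its wooden stand and seat it fully home, upright, in the one well of the aluminium block that is clear. A springy rubber stopper was left at the bottom of each of the other two wells, where sprung rollers hide it, so feel gently with the cartridge which well is clear and do not force a stopper down. Press the cartridge home firmly but without ramming the block, and leave the jars and the dropper bottle undisturbed.

Things in the scene. Friction and masses are not known exactly. Their poses are not given: they have to be found in the camera images.
- cartridge: The new cartridge: upright amber cylinder, 24 mm diameter, 114 mm tall, with a blue top (upper 24 mm; same width as the rest within 1 mm) and a white band 60 mm up, about 50 to 85 g, loose. Its foot is a rounded nose (a half ball of 12 mm radius) with a 6 mm wide flat at its tip. Origin: centre of its underside; z up along its axis. Grip it across the blue top, from above. At the start it stands in the stand.
- stand: Fixed wooden stand, 60 x 60 x 30 mm, with one hole 27 mm wide and 24 mm deep that the cartridge stands in. Origin: centre of its underside.
- block: Fixed aluminium block, 64 x 160 x 60 mm (x, y, z), on a black base 76 x 184 x 8 mm. Origin: centre of its underside on the worktop; y runs along its row of three wells. Each well is a round upright hole 27 mm wide and 50 mm deep; its hard floor lies 10 mm above the worktop.
- well_left (a point): Centre of the mouth of the well at the block's +y end, level with the block's top (60 mm above the worktop).
- well_mid (a point): Centre of the mouth of the middle well, level with the block's top. In every well two black sprung rollers lie 6 to 18 mm below the mouth. The round nose wedges them apart (up to about 10 N of push while the foot is 6 to 24 mm below the mouth), then they grip it lightly (about 1 to 2 N of drag), so that it does not drop by itself.
- well_right (a point): Centre of the mouth of the well at the block's -y end, level with the block's top. In a well with a stopper the cartridge's foot meets it 34 mm below the mouth, 16 mm short of home.
- stopper_a (a joint): How far one leftover stopper has been squashed down (m): 0 untouched; it resists with about 3 N per mm and is spoilt beyond 6 mm. Which well it is in is not told and differs from run to run.
- stopper_b (a joint): The same for the other leftover stopper.
- jar_ochre: Clear glass jar of ochre powder with a black lid, 52 mm across, 62 mm tall, loose, a bystander. Origin: centre of its underside.
- jar_blue: Clear glass jar of blue powder with a white lid, 48 mm across, 58 mm tall, loose, a bystander. Origin: centre of its underside.
- dropper: Amber dropper bottle with a black bulb, 37 mm across, 108 mm tall, loose, a bystander. Origin: centre of its underside.
Mind the look-alikes: they are no part of the job. Of the things like the cartridge, leave any that is green or turquoise; of the rest the larger one is meant.

How it is judged:
By the outcome, as a careful person would: the job done as asked, in the order asked, and still so for the second after the job is handed in, with the robot touching nothing.
It also fails if it takes over 58 s, if anything falls off the work surface, if the arm or the gripper's body presses on something with over 40 N, if the wrist force passes 120 N, or if a joint passes its speed limit or range.

### The arm

A 6-joint arm with a two-finger parallel gripper is mounted at the origin on a cart in front of the work surface, level with it; the furniture and walls round the work are solid. World frame = base frame: x ahead of the robot, y to its left, z up, the work surface at z = 0. Lengths are in mm, angles in rad, forces in N, time in s.
With the tool pointing down it reaches from about 275 to 750 mm from the base axis. Payload 10.2 kg.
Tool frame: the origin (TCP) lies at the very end of the fingers, on their centre line; the grasp point (between the pads) lies 19 mm behind it; z points along the fingers, y is the line along which they close (so a half turn about z gives the same grasp; the last joint's range is limited). The gripper opens to 85 mm and grips with 20 to 120 N. Pads are 22 mm wide; open, the fingers measure 114 mm over their backs; the gripper's body (76 mm by 85 mm) begins 54 mm behind the grasp point. The pads swing forward as they close: fully open they stand 13 mm farther back than shut.
Start: joints at [1.029, 0.313, 1.498, -0, 1.331, -0.223], TCP at [164.562, 498.548, 231.294] pointing down, gripper open.
Joint ranges: [-2.94, 2.94], [-0.97, 2.17], [0.19, 2.56], [-1.23, 4.37], [0.02, 3.11], [-2.88, 2.88]. Speed limits (rad/s): [2.39, 2.39, 3.01, 3.14, 3.14, 3.14].

### API

Orientations are given as a unit quaternion [w, x, y, z].
In Python, from rig import ctrl gives the robot as it stands.
- The arm moves only by the tool step_arm, never from a script. Its argument "increments" is a list of rows, each a list of 3 entries, a list of its own where there are three numbers: the shift along the tool's x, y, z in cm, then the turn, a rotation vector about the tool's x, y, z in degrees, then the opening in per cent of the stroke, from 0 (shut) to 100 (fully open). A call has 1 to 8 rows; each row is the pose to reach, as a shift and turn from the pose commanded when the call began, along the tool's axes at that moment; what a row does not reach only later rows make up. A row lasts 1/8 s, in which the tool goes at most 62.5 mm and 10.7 degrees, less where a joint would pass 70% of its speed; a pose out of reach is approached as far as the arm can. A call with a gripper value outside its range is refused whole. The fingers move at their own pace and stop on an object; "squeeze" is the grip in N (left out, the last holds). Time passes only in rows, so rows that repeat a pose let the fingers close. It gives the time, the measured TCP pose, the force, the opening and the grip force at its end, in the units of the state.
- ctrl.sense(): the state, without advancing time (a new reading comes with each control period).
- ctrl.capture(name): name is "scene" or "side" or "wrist"; returns a dict with "img" (480x640x3 uint8, red, green, blue), "fx", "fy", "cx", "cy" (pixels), "k1" (the pictures are not rectified: a ray, as slopes to the right and down, at radius r is drawn at 1 + k1 r^2 times it, then the intrinsics apply), "extrinsics" (4x4, takes a point from camera to world coordinates). Camera axes: x right, y down, z forward; pixel columns grow to the right and rows downward; lengths in mm; the calibration is good to about 2 mm. A picture is of the moment at which its call begins. There is no depth.
- ctrl.finish_job(): hands the job in; it is judged then, once.
The state is a dict: "time_s": time; "joints": joint angles; "dq": joint speeds; "tau": joint torques, N m; "eef_pos": TCP position; "ee_rot": TCP orientation; "force": force on the tool from outside, world axes, zero at the start; "wrist_torque": the same for the moment, N m; "grip_width": opening from 0.0 (shut) to 1.0 (fully open); "grip_force": force on a finger pad.
Only numpy, scipy, OpenCV 4.12 (cv2) and the standard library are available. Lean on these libraries where they do the work, as an engineer would, in place of code of your own. Each camera call takes 0.05 s, during which the arm holds its last target. There are 200 camera calls.

## Working session

There is one attempt and no reset: what is moved stays moved. The work goes in short steps, Python scripts to look and compute and a tool call to move; the robot and the scene stay as the last step left them, time stands still between calls to the robot, and variables do not carry over. Pictures are saved under pics/ and viewed, at most 10 in all, crops included, and the job is handed in when it is done.

Besides the shell and the picture viewer there is one more tool, called as name([rows], argument=value, ...), one row to a line, values as JSON. step_arm: Moves the arm, as the interface text tells. Its arguments: {"type":"object","properties":{"increments":{"type":"array"},"squeeze":{"type":"number"}},"required":["increments"]}

```bash
mkdir -p pics; ls; cat > h.py <<'E'
import numpy as np, cv2, json
from rig import ctrl
def snap(cam,name):
    c=ctrl.capture(cam); cv2.imwrite(f'pics/{name}.png',cv2.cvtColor(c['img'],cv2.COLOR_RGB2BGR))
    np.save(f'pics/{name}.npy',{k:c[k] for k in('fx','fy','cx','cy','k1','extrinsics')},allow_pickle=True); return c
def load(n): return np.load(f'pics/{n}.npy',allow_pickle=True).item()
def ray(c,u,v):
    K=np.array([[c['fx'],0,c['cx']],[0,c['fy'],c['cy']],[0,0,1.]])
    p=cv2.undistortPoints(np.array([[[u,v]]],float),K,np.array([c['k1'],0,0,0.]))[0,0]
    E=np.array(c['extrinsics']); return E[:3,3],E[:3,:3]@np.array([p[0],p[1],1])
def onz(c,u,v,z):
    o,d=ray(c,u,v); return o+d*(z-o[2])/d[2]
def proj(c,P):
    E=np.linalg.inv(np.array(c['extrinsics'])); q=E[:3,:3]@np.array(P,float)+E[:3,3]
    a,b=q[:2]/q[2]; s=1+c['k1']*(a*a+b*b); return np.array([c['fx']*a*s+c['cx'],c['fy']*b*s+c['cy']])
E
python3 - <<'E'
from h import *
for n in('scene','side'): c=snap(n,n+'0'); print(n,c['k1'],np.round(c['extrinsics'],2).tolist())
s=ctrl.sense(); print(s)
E
```

```text
pics
scene -0.05125890993549398 [[0.79, -0.27, 0.55, 66.09], [-0.61, -0.35, 0.71, -688.43], [-0.0, -0.9, -0.44, 485.5], [0.0, 0.0, 0.0, 1.0]]
side -0.0289555480785206 [[-1.0, -0.04, 0.07, 437.55], [-0.08, 0.44, -0.89, 1114.94], [0.0, -0.9, -0.44, 653.65], [0.0, 0.0, 0.0, 1.0]]
{'time_s': 0.1, 'joints': array([ 1.02862547e+00,  3.13398189e-01,  1.49835074e+00,  1.64121483e-05,
        1.33100506e+00, -2.23350141e-01]), 'dq': array([-0.00218252,  0.00068958, -0.00373774, -0.00013652, -0.0010676 ,
        0.00214857]), 'tau': array([ 2.04238560e-03, -4.12896037e+01, -2.60143429e+01, -2.24256046e-04,
        3.05421381e-03,  2.38727694e-05]), 'eef_pos': array([164.42270261, 498.35005115, 230.7940902 ]), 'ee_rot': array([-2.24262343e-04,  1.58737970e-01,  9.87320576e-01, -5.35671338e-04]), 'force': array([-0.29822825, -0.07519582, -0.46658434]), 'wrist_torque': array([0.01221075, 0.00557545, 0.02082546]), 'grip_force': 0.0, 'grip_width': 0.9990161305132031}
```

View pics/scene0.png

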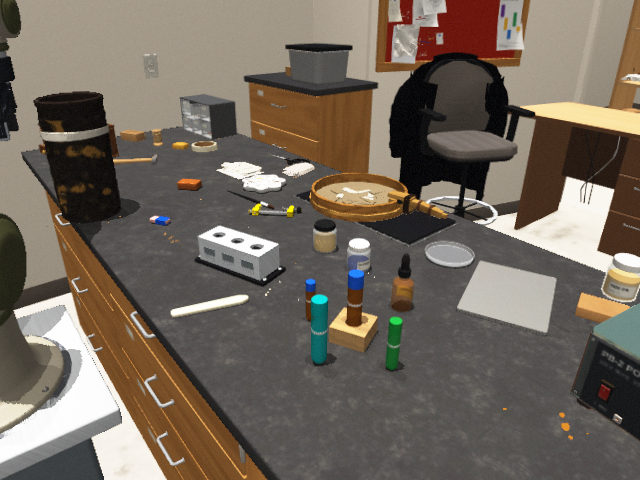

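View pics/side0.png

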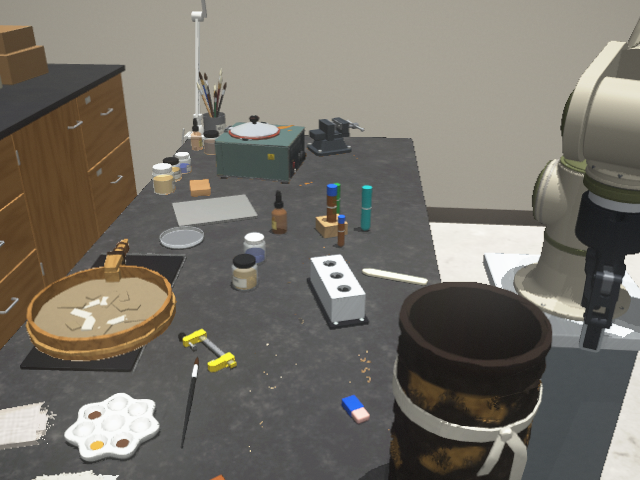

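Scene: the block is at (238,253), the stand at (354,328), the jars at (325,235) and (358,255), and the dropper at (402,285). Cartridge candidates are turquoise (319,330), green (393,343), small amber/blue (310,300), and the larger amber/blue standing in the wooden stand (356,298). The last one fits: it's amber, the larger of the two, and in the stand. I'll confirm in enlarged crops.

```bash
python3 - <<'E'
import cv2,numpy as np
a=cv2.imread('pics/scene0.png');b=cv2.imread('pics/side0.png')
r=lambda i,x,y,w,h,s:cv2.resize(i[y:y+h,x:x+w],None,fx=s,fy=s,interpolation=cv2.INTER_CUBIC)
# top: scene block 190..290,220..290 x4 ; scene cart 295..395,260..360 
A=r(a,190,220,100,75,4);B=r(a,300,260,100,75+15,4)[:300]
C=r(b,290,245,100,75,4);D=r(b,290,175,100,75,4)
cv2.imwrite('pics/m1.png',np.vstack([np.hstack([A,r(a,300,260,100,75,4)]),np.hstack([C,D])]))
E
```

```text
(no output)
```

View pics/m1.png

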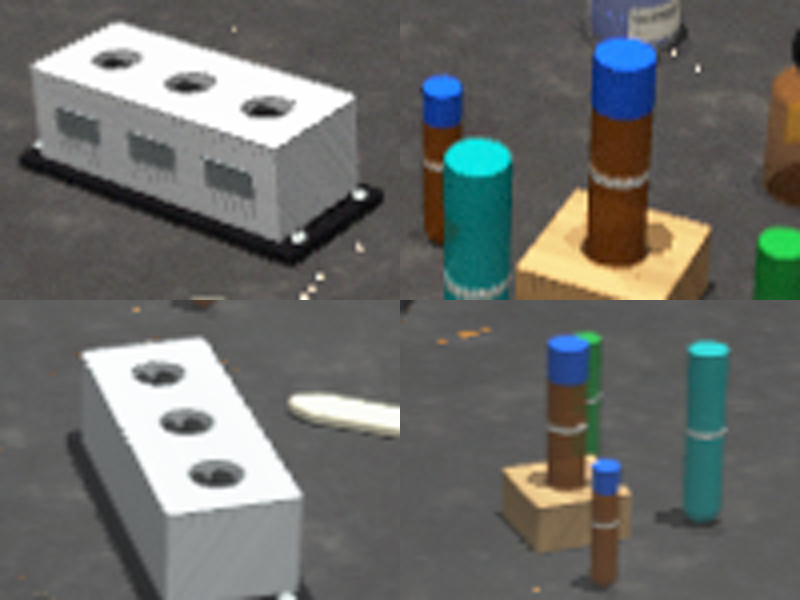

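The crop confirms it: the larger amber cylinder with the blue top, top at scene (356,274) / side (332,186), stands in the stand. The small look-alike is at scene (310,282).

```bash
python3 - <<'E'
from h import *
a=load('scene0');b=load('side0')
def both(n,p,q,z): 
    A,B=onz(a,*p,z),onz(b,*q,z); print(n,A[:2].round(1),B[:2].round(1),((A+B)/2)[:2].round(1))
both('cart',(356.25,274.25),(332,186.25),120)
both('wA',(219,234.5),(344.25,288.25),60)
both('wB',(237.5,240.5),(336.75,275.25),60)
both('wC',(257.25,246.5),(329.5,263.25),60)
for p in [(220.5,225.5),(278.75,244.25),(258.75,257.5),(198,236.75)]: print('corner',onz(a,*p,60)[:2].round(1))
for n,p,z in [('small',(310.5,281.5),80),('teal',(319.5,298),120),('green',(395,320),90),('drop',(402,308),0),('jarb',(358,272),0),('jaro',(325,249),0)]: print(n,onz(a,*p,z)[:2].round(1))
for p in [(300+(585-400)/4,260+190/4),(300+(710-400)/4,260+233/4)]: print('stand corner',onz(a,*p,30)[:2].round(1))
E
```

```text
cart [ 502.8 -240.8] [ 504.1 -225.5] [ 503.5 -233.2]
wA [460.7 125.2] [460.4 133.1] [460.5 129.2]
wB [476.9  77.4] [476.6  86. ] [476.8  81.7]
wC [494.2  30.5] [493.4  39.3] [493.8  34.9]
corner [484.6 163.2]
corner [533.1  12.7]
corner [472.2  -9.7]
corner [421.5 142.2]
small [ 475.8 -163.1]
teal [ 418.2 -257.2]
green [ 495.5 -330.2]
drop [ 629.8 -231.5]
jarb [655.1 -89.4]
jaro [666.6  29.6]
stand corner [ 522.2 -201. ]
stand corner [ 541.8 -255.1]
```

```bash
cat >> h.py <<'E'
from scipy.spatial.transform import Rotation as Ro
def Rt():
    q=ctrl.sense()['ee_rot']; return Ro.from_quat([q[1],q[2],q[3],q[0]]).as_matrix()
def totool(P):
    return (Rt().T@(np.array(P,float)-ctrl.sense()['eef_pos'])/10).round(2)
E
python3 - <<'E'
from h import *
c=snap('wrist','w0'); E=np.array(c['extrinsics']); p=ctrl.sense()['eef_pos']
print('cam in tool',(Rt().T@(E[:3,3]-p)).round(1),(Rt().T@E[:3,:3]).round(2).tolist(),c['fx'])
print(totool([477,82,240]),totool([503.5,-233,230]))
E
```

```text
cam in tool [ 7.640e+01 -1.000e-01 -1.425e+02] [[0.0, -0.95, -0.3], [1.0, 0.0, 0.0], [-0.0, -0.3, 0.95]] 383.5487958490698
[-42.73 -29.75  -0.89] [-55.12 -58.83   0.13]
```

```bash
python3 - <<'E'
from h import *
a=load('scene0');b=load('side0')
for p in [(60,205),(88,219),(118,205)]: print(onz(a,*p,0).round(0))
for z in (150,180,210,240): print(z,onz(a,38,98,z)[:2].round(0),onz(a,104,98,z)[:2].round(0),onz(b,400,320,z)[:2].round(0),onz(b,547,335,z)[:2].round(0))
E
```

```text
[258. 678.   0.]
[294. 529.   0.]
[386. 576.   0.]
150 [ 403. 1630.] [ 622. 1424.] [373. 364.] [169. 384.]
180 [ 373. 1422.] [ 572. 1235.] [377. 409.] [185. 428.]
210 [ 343. 1215.] [ 523. 1047.] [381. 453.] [201. 471.]
240 [ 313. 1008.] [473. 858.] [384. 498.] [217. 515.]
```

step_arm([
  [[-1.9,-5.7,0],[0,0,0],60],
  [[-8,-10,0],[0,0,0],60],
  [[-14,-13,0],[0,0,0],60],
  [[-20,-16,0],[0,0,0],60],
  [[-26,-19,0],[0,0,0],60],
  [[-32,-23,0],[0,0,0],60],
  [[-38,-26.5,0],[0,0,0],60],
  [[-42.7,-29.8,0],[0,0,0],60],
])

```text
time_s: 1.15
eef_pos: [454.6, 108.9, 231.2]
ee_rot: [-0.0, 0.159, 0.987, 0.0]
force: [0.3, 0.8, -0.5]
grip_width: 0.602
grip_force: 0.0
```

step_arm([
  [[0,0,0],[0,0,0],60],
  [[0,0,0],[0,0,0],60],
])

```text
time_s: 1.4
eef_pos: [453.2, 110.9, 231.0]
ee_rot: [-0.0, 0.159, 0.987, 0.0]
force: [-0.6, -0.5, 0.1]
grip_width: 0.604
grip_force: 0.0
```

```bash
python3 - <<'E'
from h import *
c=snap('wrist','w1'); print(totool([503.5,-233,230]), [proj(c,P).round(0).tolist() for P in([460.5,129.2,60],[476.8,81.7,60],[493.8,34.9,60])])
E
```

```text
[-15.56 -31.13   0.11] [[333.0, 218.0], [286.0, 252.0], [243.0, 285.0]]
```

View pics/w1.png

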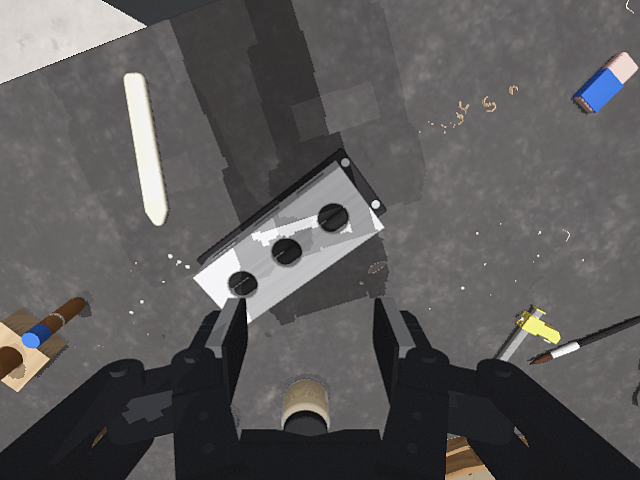

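The block's wells show at (333,218), (286,252) and (242,285), which matches my prediction to about 1 px, so the averaged estimates are good. Next I move above the cartridge.

step_arm([
  [[-2.2,-4.4,0],[0,0,0],60],
  [[-4.4,-8.8,0],[0,0,0],60],
  [[-6.6,-13.2,0],[0,0,0],60],
  [[-8.8,-17.6,0],[0,0,0],60],
  [[-11,-22,0],[0,0,0],60],
  [[-13.4,-26.6,0],[0,0,0],60],
  [[-15.6,-31.1,0],[0,0,0],60],
  [[-15.6,-31.1,0],[0,0,0],60],
])

```text
time_s: 2.45
eef_pos: [504.4, -234.8, 230.8]
ee_rot: [-0.0, 0.159, 0.987, -0.0]
force: [-0.1, -0.7, -0.6]
grip_width: 0.599
grip_force: 0.0
```

```bash
python3 - <<'E'
from h import *
w=load('w1')
for p in [(333,217.5),(286.5,252),(242.5,285)]: print(onz(w,*p,60).round(1))
s=ctrl.sense(); print(s['eef_pos'],np.abs(s['dq']).max())
c=snap('wrist','w2'); print(proj(c,[503.5,-233.2,120]))
E
```

```text
[460.4 129.1  60. ]
[477.1  81.8  60. ]
[494.1  34.4  60. ]
[ 504.36590212 -234.75027786  230.82451869] 0.05331800912376717
[311.59807649 235.02245047]
```

View pics/w2.png

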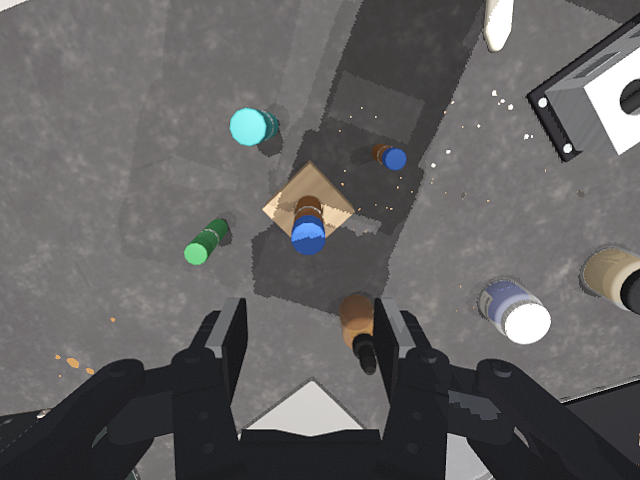

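The cartridge's top is centred at (308,237). Green (196,254), turquoise (250,127) and small (395,158) are clear of the fingers' horizontal line.

```bash
python3 - <<'E'
from h import *
w=load('w2'); i=cv2.cvtColor(cv2.imread('pics/w2.png'),cv2.COLOR_BGR2HSV)[190:260,285:335]
m=((i[...,0]>100)&(i[...,0]<125)&(i[...,1]>150)&(i[...,2]>175)).astype(np.uint8)
ys,xs=np.nonzero(m); print(m.sum(),xs.min()+285,xs.max()+285,ys.min()+190,ys.max()+190,xs.mean()+285,ys.mean()+190)
P=onz(w,308.3,236.5,120); print(P, totool([P[0],P[1],89]), Rt().round(3).tolist())
E
```

```text
229 291 324 223 251 305.10043668122273 234.33624454148472
[ 503.79442576 -235.69210676  120.        ] [-0.04 -0.27 14.2 ] [[-0.95, 0.313, -0.0], [0.313, 0.95, 0.001], [0.001, 0.0, -1.0]]
```

step_arm([
  [[0,-0.2,3.5],[0,0,0],60],
  [[0,-0.2,7],[0,0,0],60],
  [[0,-0.2,10.5],[0,0,0],60],
  [[0,-0.2,13],[0,0,0],60],
  [[0,-0.2,14.2],[0,0,0],60],
  [[0,-0.2,14.2],[0,0,0],60],
  [[0,-0.2,14.2],[0,0,0],60],
])

```text
time_s: 3.38
eef_pos: [504.2, -235.3, 90.5]
ee_rot: [0.001, 0.158, 0.987, -0.0]
force: [0.0, -0.5, 0.2]
grip_width: 0.599
grip_force: 0.0
```

```bash
python3 - <<'E'
from h import *
c=snap('wrist','w3'); s=ctrl.sense(); print(s['eef_pos'],s['force'],proj(c,[503.8,-235.7,120]))
E
```

```text
[ 504.15438543 -235.44852269   90.44609946] [ 0.187498   -0.83929479  0.14251104] [308.4681867  355.18550088]
```

View pics/w3.png

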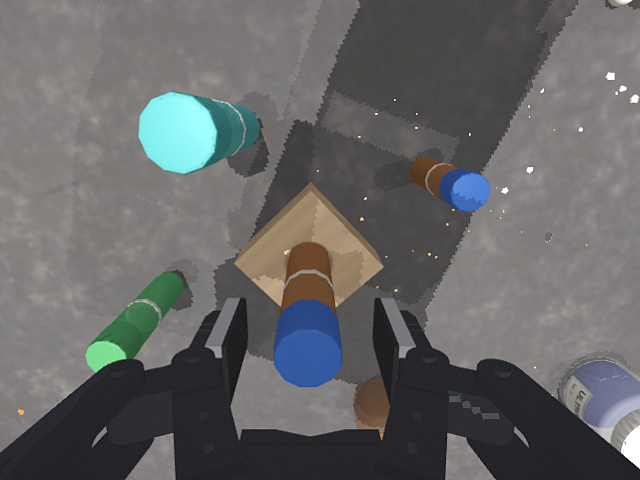

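The blue top is centred at (308,356) between the pads, which are at 247 and 373. I'll close the gripper.

step_arm([
  [[0,0,0],[0,0,0],15],
  [[0,0,0],[0,0,0],15],
  [[0,0,0],[0,0,0],15],
  [[0,0,0],[0,0,0],15],
  [[0,0,0],[0,0,0],15],
  [[0,0,0],[0,0,0],15],
], squeeze=70)

```text
time_s: 4.18
eef_pos: [504.0, -235.6, 89.9]
ee_rot: [0.001, 0.159, 0.987, -0.0]
force: [-0.3, 0.6, 6.9]
grip_width: 0.261
grip_force: 68.3
```

step_arm([
  [[0,0,-2],[0,0,0],15],
  [[0,0,-5],[0,0,0],15],
  [[0,0,-8],[0,0,0],15],
  [[0,0,-11],[0,0,0],15],
  [[0,0,-11],[0,0,0],15],
])

```text
time_s: 4.8
eef_pos: [504.2, -235.8, 200.8]
ee_rot: [0.002, 0.159, 0.987, -0.001]
force: [0.1, -0.7, -1.3]
grip_width: 0.26
grip_force: 68.5
```

```bash
python3 - <<'E'
from h import *
s=ctrl.sense(); print(s['eef_pos'],s['force'],s['grip_width'],totool([494.1,34.4,200]))
E
```

```text
[ 504.2136451  -235.82921464  200.8235501 ] [ 0.10097647 -0.69264631 -1.27496519] 0.25968890041794634 [9.430e+00 2.534e+01 2.000e-02]
```

step_arm([
  [[1.4,3.6,0],[0,0,0],15],
  [[2.9,7.6,0],[0,0,0],15],
  [[4.4,11.8,0],[0,0,0],15],
  [[5.9,16,0],[0,0,0],15],
  [[7.3,19.6,0],[0,0,0],15],
  [[8.6,23.1,0],[0,0,0],15],
  [[9.4,25.3,0],[0,0,0],15],
  [[9.4,25.3,0],[0,0,0],15],
])

```text
time_s: 5.8
eef_pos: [493.0, 35.4, 198.0]
ee_rot: [-0.001, 0.158, 0.987, 0.0]
force: [0.6, -0.8, -0.7]
grip_width: 0.258
grip_force: 68.6
```

step_arm([
  [[0,0,1.5],[0,0,0],15],
  [[0,0,3],[0,0,0],15],
  [[0,0,4],[0,0,0],15],
  [[0,0,4],[0,0,0],15],
  [[0,0,4],[0,0,0],15],
])

```text
time_s: 6.42
eef_pos: [493.9, 34.2, 159.6]
ee_rot: [0.0, 0.159, 0.987, -0.0]
force: [0.4, -0.3, -0.9]
grip_width: 0.257
grip_force: 68.6
```

```bash
python3 - <<'E'
from h import *
w=snap('wrist','w4'); b=snap('side','s4')
s=ctrl.sense(); print(s['eef_pos'],s['force'],totool([494.1,34.4,160]))
i=cv2.imread('pics/s4.png')[185:295,270:400]; j=cv2.imread('pics/w4.png')[180:420,190:430]
cv2.imwrite('pics/m4.png',np.hstack([cv2.resize(i,(480,406)),cv2.resize(j,(320,406))[:,:320]]))
E
```

```text
[493.92160088  34.27161441 159.72454083] [ 0.07387635  0.90023091 -0.92105252] [-0.01  0.02 -0.03]
```

View pics/m4.png

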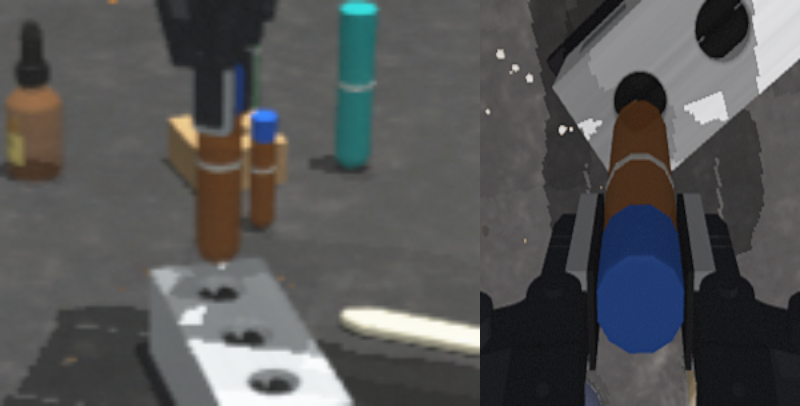

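The cartridge's nose is right above the right well, at about (310,238) in the wrist image, with its axis in line with the hole. Lowering gently into the rollers.

step_arm([
  [[0,0,0.7],[0,0,0],15],
  [[0,0,1.4],[0,0,0],15],
  [[0,0,1.8],[0,0,0],15],
  [[0,0,2.1],[0,0,0],15],
  [[0,0,2.1],[0,0,0],15],
])

```text
time_s: 7.15
eef_pos: [493.6, 34.3, 138.1]
ee_rot: [-0.0, 0.159, 0.987, 0.0]
force: [-0.8, -0.4, -0.2]
grip_width: 0.264
grip_force: 68.6
```

step_arm([
  [[0,0,0.3],[0,0,0],15],
  [[0,0,0.6],[0,0,0],15],
  [[0,0,0.9],[0,0,0],15],
  [[0,0,0.9],[0,0,0],15],
])

```text
time_s: 7.65
eef_pos: [493.7, 34.2, 129.2]
ee_rot: [0.0, 0.159, 0.987, -0.0]
force: [-0.4, -0.1, 1.6]
grip_width: 0.262
grip_force: 68.8
```

step_arm([
  [[0,0,0.3],[0,0,0],15],
  [[0,0,0.6],[0,0,0],15],
  [[0,0,0.9],[0,0,0],15],
  [[0,0,1.2],[0,0,0],15],
  [[0,0,1.4],[0,0,0],15],
  [[0,0,1.4],[0,0,0],15],
])

```text
time_s: 8.4
eef_pos: [493.3, 34.3, 114.8]
ee_rot: [-0.001, 0.159, 0.987, -0.0]
force: [0.4, -1.1, -2.7]
grip_width: 0.258
grip_force: 68.5
```

step_arm([
  [[0,0,0.2],[0,0,0],15],
  [[0,0,0.4],[0,0,0],15],
  [[0,0,0.4],[0,0,0],15],
])

```text
time_s: 8.78
eef_pos: [493.5, 34.3, 111.0]
ee_rot: [-0.0, 0.159, 0.987, -0.0]
force: [0.7, -1.2, -1.7]
grip_width: 0.26
grip_force: 68.6
```

step_arm([
  [[0,0,0.1],[0,0,0],15],
  [[0,0,0.2],[0,0,0],15],
  [[0,0,0.2],[0,0,0],15],
])

```text
time_s: 9.15
eef_pos: [493.6, 34.3, 109.2]
ee_rot: [-0.0, 0.159, 0.987, -0.0]
force: [0.2, -0.0, -0.5]
grip_width: 0.259
grip_force: 68.6
```

step_arm([
  [[0,0,0.1],[0,0,0],15],
  [[0,0,0.1],[0,0,0],15],
])

```text
time_s: 9.4
eef_pos: [493.6, 34.3, 108.2]
ee_rot: [-0.0, 0.159, 0.987, -0.0]
force: [-0.0, -0.7, 0.0]
grip_width: 0.26
grip_force: 68.6
```

step_arm([
  [[0,0,0.1],[0,0,0],15],
  [[0,0,0.1],[0,0,0],15],
])

```text
time_s: 9.65
eef_pos: [493.6, 34.3, 107.2]
ee_rot: [-0.0, 0.159, 0.987, -0.0]
force: [0.5, -0.2, 0.2]
grip_width: 0.261
grip_force: 68.6
```

step_arm([
  [[0,0,0.1],[0,0,0],15],
  [[0,0,0.1],[0,0,0],15],
])

```text
time_s: 9.9
eef_pos: [493.6, 34.3, 106.2]
ee_rot: [-0.0, 0.159, 0.987, -0.0]
force: [-0.2, 0.5, -0.2]
grip_width: 0.261
grip_force: 68.6
```

step_arm([
  [[0,0,0.1],[0,0,0],15],
  [[0,0,0.1],[0,0,0],15],
])

```text
time_s: 10.15
eef_pos: [493.6, 34.3, 105.2]
ee_rot: [-0.0, 0.159, 0.987, -0.0]
force: [-0.2, -0.2, 1.1]
grip_width: 0.264
grip_force: 68.6
```

step_arm([
  [[0,0,0.1],[0,0,0],15],
  [[0,0,0.2],[0,0,0],15],
  [[0,0,0.2],[0,0,0],15],
])

```text
time_s: 10.52
eef_pos: [493.6, 34.3, 103.1]
ee_rot: [-0.0, 0.159, 0.987, -0.0]
force: [0.1, 0.2, -0.4]
grip_width: 0.257
grip_force: 68.6
```

step_arm([
  [[0,0,0.1],[0,0,0],15],
  [[0,0,0.2],[0,0,0],15],
  [[0,0,0.2],[0,0,0],15],
])

```text
time_s: 10.9
eef_pos: [493.6, 34.3, 101.1]
ee_rot: [-0.0, 0.159, 0.987, -0.0]
force: [-0.5, -0.9, 0.1]
grip_width: 0.259
grip_force: 68.6
```

There's no spring force at 43 mm depth, so the right well is clear. Going on to its floor.

step_arm([
  [[0,0,0.15],[0,0,0],15],
  [[0,0,0.3],[0,0,0],15],
  [[0,0,0.45],[0,0,0],15],
  [[0,0,0.45],[0,0,0],15],
])

```text
time_s: 11.4
eef_pos: [493.5, 34.3, 96.5]
ee_rot: [-0.0, 0.159, 0.987, -0.0]
force: [-0.6, -1.1, -1.5]
grip_width: 0.259
grip_force: 68.6
```

step_arm([
  [[0,0,0.1],[0,0,0],15],
  [[0,0,0.1],[0,0,0],15],
])

```text
time_s: 11.65
eef_pos: [493.6, 34.3, 95.7]
ee_rot: [-0.0, 0.159, 0.987, -0.0]
force: [-0.1, -0.0, 0.2]
grip_width: 0.26
grip_force: 68.6
```

step_arm([
  [[0,0,0.1],[0,0,0],15],
  [[0,0,0.1],[0,0,0],15],
])

```text
time_s: 11.9
eef_pos: [493.6, 34.3, 94.7]
ee_rot: [-0.0, 0.159, 0.987, -0.0]
force: [0.4, -0.4, -0.1]
grip_width: 0.261
grip_force: 68.6
```

step_arm([
  [[0,0,0.05],[0,0,0],15],
  [[0,0,0.05],[0,0,0],15],
])

```text
time_s: 12.15
eef_pos: [493.7, 34.3, 94.3]
ee_rot: [0.0, 0.159, 0.987, -0.0]
force: [-0.7, -0.8, 0.5]
grip_width: 0.259
grip_force: 68.6
```

step_arm([
  [[0,0,0.05],[0,0,0],15],
  [[0,0,0.05],[0,0,0],15],
])

```text
time_s: 12.4
eef_pos: [493.8, 34.3, 94.0]
ee_rot: [0.0, 0.159, 0.987, -0.0]
force: [-0.9, -0.8, 3.3]
grip_width: 0.258
grip_force: 68.7
```

Contact at about 94.0, as expected for home. Pressing a bit more.

step_arm([
  [[0,0,0.05],[0,0,0],15],
  [[0,0,0.05],[0,0,0],15],
])

```text
time_s: 12.65
eef_pos: [494.0, 34.3, 93.9]
ee_rot: [0.0, 0.159, 0.987, -0.0]
force: [-2.6, -1.2, 8.2]
grip_width: 0.261
grip_force: 69.3
```

step_arm([
  [[0,0,0.05],[0,0,0],15],
  [[0,0,0.05],[0,0,0],15],
])

```text
time_s: 12.9
eef_pos: [494.1, 34.3, 93.8]
ee_rot: [0.001, 0.159, 0.987, -0.0]
force: [-2.8, -0.5, 12.3]
grip_width: 0.257
grip_force: 69.8
```

step_arm([
  [[0,0,0.05],[0,0,0],15],
  [[0,0,0.1],[0,0,0],15],
  [[0,0,0.1],[0,0,0],15],
])

```text
time_s: 13.28
eef_pos: [494.3, 34.2, 93.6]
ee_rot: [0.001, 0.159, 0.987, -0.0]
force: [-5.3, 1.0, 19.6]
grip_width: 0.26
grip_force: 70.9
```

step_arm([
  [[0,0,0.05],[0,0,0],15],
  [[0,0,0.05],[0,0,0],15],
  [[0,0,0.05],[0,0,0],15],
])

```text
time_s: 13.65
eef_pos: [494.4, 34.2, 93.6]
ee_rot: [0.001, 0.159, 0.987, -0.0]
force: [-7.3, 0.4, 24.3]
grip_width: 0.259
grip_force: 71.4
```

step_arm([
  [[0,0,-0.1],[0,0,0],15],
  [[0,0,-0.17],[0,0,0],15],
  [[0,0,-0.17],[0,0,0],60],
  [[0,0,-0.17],[0,0,0],60],
  [[0,0,-0.17],[0,0,0],60],
  [[0,0,-0.17],[0,0,0],60],
])

```text
time_s: 14.4
eef_pos: [493.6, 34.3, 92.9]
ee_rot: [-0.0, 0.159, 0.987, 0.0]
force: [0.2, 0.9, 1.0]
grip_width: 0.598
grip_force: 0.0
```

step_arm([
  [[0,0,-2],[0,0,0],60],
  [[0,0,-5],[0,0,0],60],
  [[0,0,-8],[0,0,0],60],
  [[0,0,-11],[0,0,0],60],
  [[0,0,-13],[0,0,0],60],
  [[0,0,-13],[0,0,0],60],
])

```text
time_s: 15.15
eef_pos: [494.2, 34.3, 223.9]
ee_rot: [0.001, 0.159, 0.987, 0.0]
force: [-0.4, -0.3, -0.4]
grip_width: 0.599
grip_force: 0.0
```

```bash
python3 - <<'E'
from h import *
w=snap('wrist','w5'); b=snap('side','s5'); a=snap('scene','a5')
s=ctrl.sense(); print(s['eef_pos'],s['force'],s['grip_width'])
for n,c in(('side',b),('scene',a)): print(n,[(proj(c,[494.1,34.4,z])).round(1).tolist() for z in(60,124,140)])
i=cv2.imread('pics/s5.png')[185:295,270:400]; j=cv2.imread('pics/a5.png')[180:320,190:330]
cv2.imwrite('pics/m5.png',np.hstack([cv2.resize(i,(400,400)),cv2.resize(j,(400,400))]))
E
```

```text
[493.24202297  34.36581129 221.87054793] [0.89655148 0.85861591 0.68292926] 0.5999788569617779
side [[329.3, 262.1], [329.8, 233.5], [329.9, 226.1]]
scene [[256.1, 245.8], [254.5, 215.9], [254.1, 208.2]]
```

View pics/m5.png

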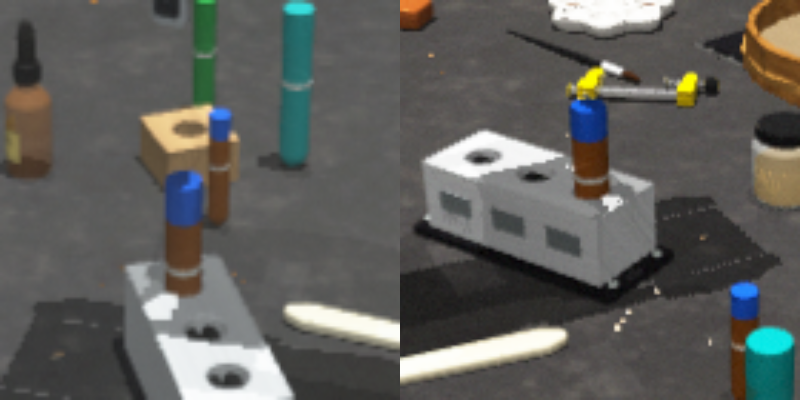

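The cartridge stands upright in the right well. Its top is at v≈234 (side) and 215 (scene), against 233.5 and 215.9 predicted for fully home. The bystanders haven't moved.

```bash
python3 -c "
from rig import ctrl; print(ctrl.finish_job())"
```

```text
the job is handed in; nothing more can be done
None
```

The amber cartridge is seated fully home and upright in the right well, which turned out to be clear. I pressed it to about 24 N, the other two wells and the bystanders were not touched, and the job was handed in at about 15 s.

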